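Fit the stop collar on the rail carriage and lock it at the red mark

TASK

Get the optical rail ready: first put the orange collar over the carriage's steel post and push it down past the spring balls until it lies fully home on the shoulder. Then slide the carriage along the rail until its white pointer stands within the red mark, and finally press the red clamp lever all the way down to lock it. Leave the two reagent bottles standing where they are.

Things in the scene. Friction and masses are not known exactly. Their poses are not given: they have to be found in the camera images.
- collar: orange ring with fine black grip ribs, 47 mm outside diameter, 24 mm high, bore 25 mm, about 90 g, lying flat on the worktop; origin at the centre of its underside, z up along the bore
- seat (a point): centre of the shoulder (40 mm disc) at the foot of the carriage's steel post, where the collar's underside must come to rest, 58 mm above the worktop; moves with the carriage. The post is 22 mm in diameter and rises 50 mm from here
- post_top (a point): centre of the post's chamfered top, 108 mm above the worktop. Three spring balls stick out 3 mm from the post 20 mm below: a collar set over the post stops on them, its underside about 33 mm above the shoulder, and needs a push of roughly 10 N straight down to pass; once home, the balls spring out above it
- rail: fixed aluminium rail, 100 x 280 mm, 21 mm high, running along its own y (roughly left-right); origin at the centre of its underside. Its own -x side faces the robot and bears a dark strip with a white scale. The post's line lies 17 mm to its +x side
- carriage (a joint): position of the grey carriage along the rail's y, m, 0 in the middle, -0.095 to 0.095; about 3 N of friction. The carriage block is 62 mm (rail x) by 70 mm (rail y), from 22 to 52 mm above the worktop, centred under the post, so its end faces lie 35 mm to either side of the post
- pointer (a point): tip of the white pointer on the carriage, over the dark scale strip; 49 mm toward the rail's -x from the post, at the same y along the rail as the post, 21 mm above the worktop
- red_mark: red marker band across the dark strip and the front face of the rail, 10 mm wide along the rail; origin at its middle, axes as the rail's
- blue_mark: blue marker band of the same size on the same strip (not the one wanted)
- clamp_lever (a joint): angle of the red clamp lever above the horizontal, rad: 0 = all the way down (locked), up to 1.1 = raised (open); starts raised, stays where it is left, about 2 N at the tip moves it. It pivots on the carriage about an axis along the rail, 38 mm toward the rail's -x and 22 mm toward its +y from the post, 46 mm above the worktop, and points to the rail's -x when down
- lever_tip (a point): top of the wide end of the red lever (22 x 26 mm pad), 66 mm from the pivot; moves with the lever
- amber_bottle: amber reagent bottle with black cap, 30 mm diameter, 62 mm high, origin at the centre of its underside; a bystander
- white_bottle: white reagent bottle with blue cap, 37 mm diameter, 69 mm high, origin at the centre of its underside; a bystander
There are look-alikes about, which are no part of the job. What is meant by the collar is not purple, and is the smaller of those in its own colour.

How it is judged:
On the way, in this order (a step that is already met when the one before it is completed fails the run):
1. the collar lies fully home on the shoulder of the post (z of collar in the frame of seat between -0.003 and 0.003 m and horizontal distance between collar and seat below 0.004 m and angle between collar's own z axis and vertical below 0.06 rad), for 0.2 s.
2. the carriage's pointer stands within the red mark, the collar still home (all of step 1 and y of pointer in the frame of red_mark between -0.005 and 0.005 m), for 0.2 s.
3. the clamp lever is pressed all the way down (value of joint clamp_lever below 0.1 rad), for 0.2 s.
At the end, for the whole second after the job is handed in: The collar lies flat on the post's shoulder (underside within 3 mm of it, 4 mm of centre, tilted less than 0.06 rad), the pointer is within 5 mm of the middle of the 10 mm wide red mark along the rail, the lever is within 0.1 rad of fully down, and all is at rest (all of step 2 and value of joint clamp_lever below 0.1 rad and linear speed of collar below 0.02 m/s and velocity of joint carriage between -0.01 and 0.01 m/s); the robot touches nothing.
It fails at once if the amber reagent bottle is shifted more than 3 cm or tipped (distance of amber_bottle from where it was at the start of the episode above 0.03 m or angle between amber_bottle's own z axis and vertical above 0.4 rad).
It fails at once if the white reagent bottle is shifted more than 3 cm or tipped (distance of white_bottle from where it was at the start of the episode above 0.03 m or angle between white_bottle's own z axis and vertical above 0.4 rad).
It also fails if it takes over 72 s, if anything falls off the work surface, if the arm or the gripper's body presses on something with over 40 N, if the wrist force passes 120 N, or if a joint passes its speed limit or range.

ROBOT

A 7-joint arm with a two-finger parallel gripper is mounted at the origin on a cart in front of the work surface, level with it; the furniture and walls round the work are solid. World frame = base frame: x ahead of the robot, y to its left, z up, the work surface at z = 0. Lengths are in m, angles in rad, forces in N, time in s.
With the tool pointing down it reaches from about 0.4 to 0.85 m from the base axis. Payload 10.4 kg.
Tool frame: the origin (TCP) lies between the finger pads; the fingertips stand 14 mm ahead of it and the grasp point (between the pads) lies 5 mm behind it; z points along the fingers, y is the line along which they close (so a half turn about z gives the same grasp; the last joint's range is limited). The gripper opens to 87 mm and grips with 3 to 60 N. Pads are 19 mm wide; open, the fingers measure 117 mm over their backs; the gripper's body (75 mm by 190 mm) begins 51 mm behind the grasp point.
Start: joints at [-1.208, 0.332, -0.065, 1.46, 0.022, 1.35, -0.088], TCP at [0.235, 0.579, 0.237] pointing down, gripper open.
Joint ranges: [-2.6, 2.6], [-0.5, 2.12], [-1.47, 1.34], [0.16, 2.42], [-1.27, 4.41], [0.06, 2.06], [-2.6, 2.6]. Speed limits (rad/s): [2.22, 2.22, 2.79, 2.79, 3.14, 3.14, 3.14].

INTERFACE

Orientations are given as a unit quaternion [x, y, z, w].
In Python, from bench import * gives the robot as it stands.
- The arm moves only by the tool drive_tool, never from a script. Its argument "deltas" is a list of rows, each a list of 7 numbers: the turn, a rotation vector about the tool's x, y, z in degrees, then the shift along the tool's x, y, z in m, then the closure, from -1 (fully open) to 1 (shut). A call has 1 to 12 rows; each row is the pose to reach, as a shift and turn from the pose commanded when the call began, along the tool's axes at that moment; what a row does not reach only later rows make up. A row lasts 1/10 s, in which the tool goes at most 50 mm and 8.59 degrees, less where a joint would pass 70% of its speed; a pose out of reach is approached as far as the arm can. A call with a gripper value outside its range is refused whole. The fingers move at their own pace and stop on an object; "squeeze" is the grip in N (left out, the last holds). Time passes only in rows, so rows that repeat a pose let the fingers close. It gives the time, the measured TCP pose, the force and the opening at its end, in the units of the state.
- read_state(): the state, without advancing time (a new reading comes with each control period).
- camera(name): name is "side" or "top" or "wrist"; returns (picture, depth): 384x512x3 uint8, red, green, blue; 384x512 float32, m along the optical axis (not along the pixel's ray), 0 where there is no reading.
- camera_params(name): a dict with "K" (3x3 intrinsics, pixels), "k1" (the pictures are not rectified: a ray, as slopes to the right and down, at radius r is drawn at 1 + k1 r^2 times it, then the intrinsics apply), "R" (3x3) and "t" (3): a world point X has camera coordinates R X + t; the wrist camera has in their place "mount" (4x4, takes a point from camera to tool coordinates, whose origin is the TCP and whose axes are the flange's). Camera axes: x right, y down, z forward; pixel columns grow to the right and rows downward; lengths in m; the calibration is good to about 2 mm. A picture is of the moment at which its call begins: read the wrist's pose just before it. camera_params takes no time and is no camera call.
- close_job(): hands the job in, once; it reports no verdict.
Trained networks look in the newest picture that a camera, given by its name, has taken for a name from the list of things; names that differ only in an ending like _2 or _b are one class to them, and where a whole thing is asked for, a point or a joint stands for the part that bears it (a point fixed in the world has none). Each returns a list of dicts, best first, with "score" (0 to 1); they miss things now and then, are a little off and sometimes report something else, mostly with a low value. They report only what shows in the picture. A call takes as long as a camera call. They do not tell look-alikes from the thing itself.
- outline_of(label, camera): "pixels" (384x512 bool, what is visible of it) and "location" ([column, row] as shares, 0 to 1, of the picture: columns of its width, rows of its height, amid what is visible of it).
- tip_of(label, camera): "location" ([column, row] as shares, 0 to 1, of the picture: columns of its width, rows of its height: a listed point, or the origin of a listed thing).
The state is a dict: "time": time; "joint_positions": joint angles; "joint_vel": joint speeds; "joint_torque": joint torques, N m; "ee_pos": TCP position; "eef_rot": TCP orientation; "ft_force": force on the tool from outside, world axes, zero at the start; "torque": the same for the moment, N m; "width": finger opening in m.
Only numpy, scipy, OpenCV 4.12 (cv2) and the standard library are available. Lean on these libraries where they do the work, as an engineer would, in place of code of your own. Each camera call takes 0.05 s, during which the arm holds its last target. There are 200 camera calls.

## Working session

There is one attempt and no reset: what is moved stays moved. The work goes in short steps, Python scripts to look and compute and a tool call to move; the robot and the scene stay as the last step left them, time stands still between calls to the robot, and variables do not carry over. Pictures are saved under pics/ and viewed, on a budget of 10 in all, crops included, one or two more only if the job needs it, and the job is handed in when it is done.

Besides the shell and the picture viewer there is one more tool, called by a JSON object that holds its "op" and its "data". drive_tool: Moves the arm, as the interface text tells. Its arguments: {"type":"object","properties":{"deltas":{"type":"array"},"squeeze":{"type":"number"}},"required":["deltas"]}

```bash
mkdir -p pics
cat > h.py <<'E'
from bench import *
import numpy as np, cv2
from scipy.spatial.transform import Rotation as R_
def save(name,f):
    p,d=camera(name); cv2.imwrite('pics/'+f,p[:,:,::-1]); return p,d
def ray(name,u,v,st=None):
    c=camera_params(name);K=np.array(c["K"])
    xd=np.array([(u-K[0,2])/K[0,0],(v-K[1,2])/K[1,1]]);x=xd.copy()
    for _ in range(20): x=xd/(1+c["k1"]*(x@x))
    d=np.array([x[0],x[1],1.])
    if name=="wrist":
        M=np.array(c["mount"]);st=st or read_state()
        Rt=R_.from_quat(st["eef_rot"]).as_matrix()
        A=Rt@M[:3,:3];o=Rt@M[:3,3]+np.array(st["ee_pos"])
    else:
        A=np.array(c["R"]).T;o=-A@np.array(c["t"])
    return o,A@d
def at_z(name,u,v,z,st=None):
    o,d=ray(name,u,v,st);return o+d*(z-o[2])/d[2]
def at_d(name,u,v,dep,st=None):
    o,d=ray(name,u,v,st);return o+d*dep
def tri(rs):
    A=np.zeros((3,3));b=np.zeros(3)
    for o,d in rs:
        d=d/np.linalg.norm(d);P=np.eye(3)-np.outer(d,d);A+=P;b+=P@o
    p=np.linalg.solve(A,b)
    return p,[np.linalg.norm(np.cross(p-o,d/np.linalg.norm(d))) for o,d in rs]
E
python3 - <<'E'
from h import *
im=[]
for n in ("top","side"):
    p,d=save(n,n+"0.png"); im.append(p)
    for l in ["collar","post_top","seat","pointer","red_mark","blue_mark","lever_tip","amber_bottle","white_bottle","rail"]:
        for r in tip_of(l,n)[:3]:
            u,v=r["location"][0]*512,r["location"][1]*384
            z=d[min(int(v),383),min(int(u),511)]
            print(n,l,round(r["score"],2),int(u),int(v),at_d(n,u,v,z).round(3))
cv2.imwrite("pics/a.png",cv2.resize(np.vstack(im)[:,:,::-1],(800,1200))[:600]);cv2.imwrite("pics/b.png",cv2.resize(im[1][:,:,::-1],(800,600)))
print(read_state())
E
```

```text
top collar 0.73 293 192 [ 0.502 -0.177  0.025]
top collar 0.69 265 197 [ 0.492 -0.094  0.001]
top collar 0.64 264 226 [ 0.404 -0.088 -0.002]
top post_top 0.94 132 189 [0.511 0.286 0.112]
top seat 0.73 139 189 [0.515 0.274 0.085]
top pointer 0.56 140 207 [0.467 0.284 0.023]
top blue_mark 0.52 120 209 [0.465 0.348 0.017]
top lever_tip 0.52 118 216 [0.444 0.357 0.001]
top lever_tip 0.24 135 191 [0.507 0.279 0.111]
top amber_bottle 0.55 330 202 [ 0.466 -0.285  0.042]
top amber_bottle 0.48 163 211 [0.455 0.216 0.022]
top white_bottle 0.64 365 202 [ 0.466 -0.395  0.033]
top rail 0.91 145 200 [0.485 0.264 0.052]
top rail 0.19 118 208 [0.467 0.353 0.023]
side collar 0.81 286 236 [ 0.474 -0.204  0.019]
side collar 0.62 242 231 [ 0.393 -0.122  0.013]
side collar 0.55 263 214 [ 0.471 -0.101  0.022]
side post_top 0.75 209 122 [ 0.645  0.535 -0.033]
side seat 0.8 208 137 [0.505 0.271 0.069]
side pointer 0.7 193 151 [0.46  0.296 0.018]
side red_mark 0.48 202 163 [0.451 0.217 0.017]
side blue_mark 0.44 187 141 [0.475 0.369 0.016]
side lever_tip 0.44 180 127 [0.431 0.315 0.105]
side lever_tip 0.19 2
[... 257 characters left out ...]
tions': array([-1.20755006,  0.33218393, -0.06467325,  1.46009273,  0.02161445,
        1.34990982, -0.08851394]), 'joint_vel': array([ 7.67528672e-04, -1.06291408e-04, -1.04806425e-03, -1.24822719e-03,
        2.42604898e-05,  1.15720542e-03,  3.46503139e-04]), 'joint_torque': array([-1.32806440e-04, -6.23047256e+01,  2.45801755e-02, -3.90130413e+01,
       -6.12019608e-02,  3.16349720e-02,  3.76982780e-05]), 'ee_pos': array([0.23522527, 0.57906926, 0.23658898]), 'eef_rot': array([1.91744793e-01, 9.81444819e-01, 4.94198011e-05, 1.13872076e-05]), 'ft_force': array([-0.22235231, -0.05209364,  0.27880578]), 'torque': array([-0.00182472, -0.00795812,  0.00260054]), 'width': 0.08722322576452916}
```

View pics/a.png

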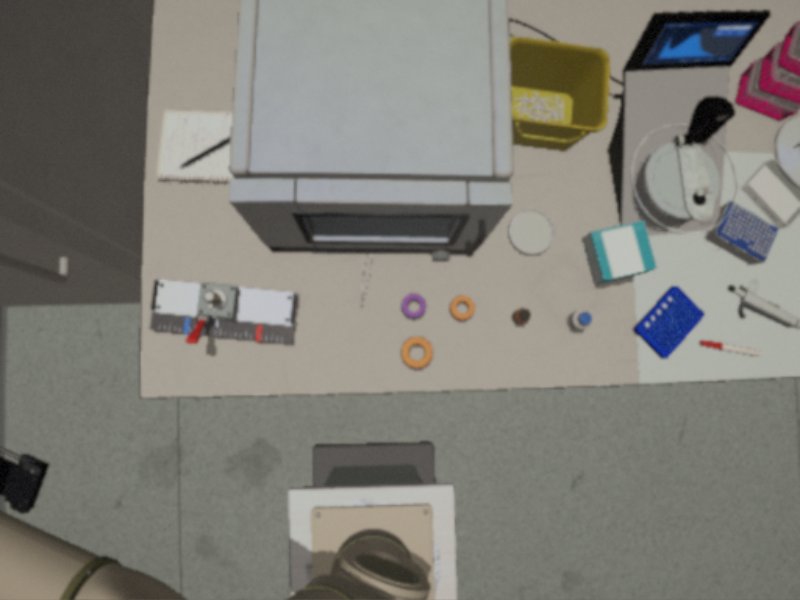

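View pics/b.png

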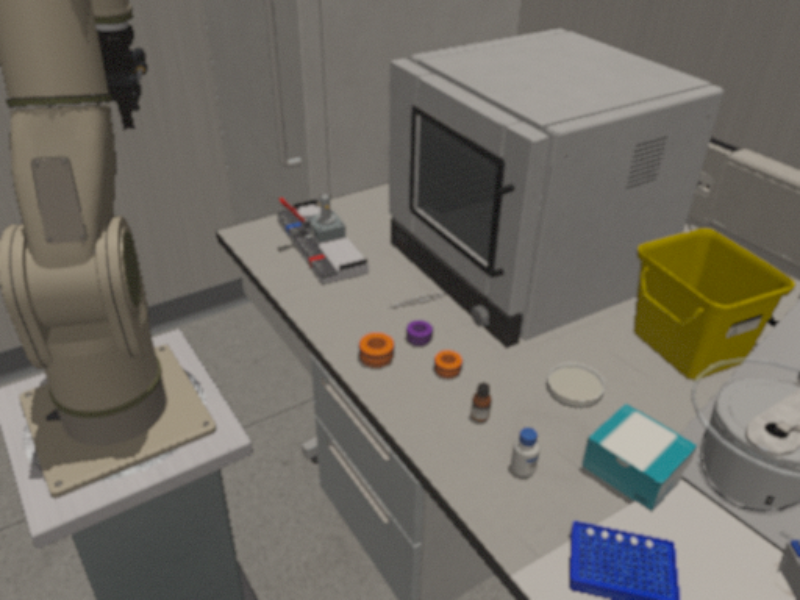

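Run:
```python
from h import *
print(np.array(camera_params("wrist")["mount"]).round(3), camera_params("wrist")["K"])
T={}
for n in ("top","side"):
    p,d=camera(n)
    for l in ["collar","amber_bottle","white_bottle","red_mark"]:
        for r in outline_of(l,n)[:4]:
            v,u=np.nonzero(r["pixels"]); c=(u.mean(),v.mean())
            print(n,l,round(r["score"],2),np.round(c),len(u),at_z(n,*c,.02).round(3))
    if n=="top":
        for u,v in [(176,158),(200,160),(295,158),(285,163),(165,120),(150,120)]: print(u,v,at_d(n,u,v,d[v,u]).round(3))
```

```text
[[ 0.001 -0.962 -0.272  0.075]
 [ 1.     0.001 -0.    -0.   ]
 [ 0.    -0.272  0.962 -0.148]
 [ 0.     0.     0.     1.   ]] [[293.10458943   0.         251.17334589]
 [  0.         293.10458943 193.99153753]
 [  0.           0.           1.        ]]
top collar 0.74 [295. 197.] 171 [ 0.49  -0.181  0.02 ]
top collar 0.72 [264. 196.] 158 [ 0.495 -0.088  0.02 ]
top collar 0.69 [265. 226.] 254 [ 0.405 -0.09   0.02 ]
top white_bottle 0.69 [370. 205.] 160 [ 0.46  -0.412  0.02 ]
176 158 [0.606 0.168 0.073]
200 160 [0.603 0.1   0.052]
295 158 [ 0.59  -0.174  0.111]
285 163 [ 0.586 -0.151  0.06 ]
165 120 [0.623 0.143 0.397]
150 120 [0.624 0.176 0.397]
side collar 0.97 [241. 223.] 449 [ 0.401 -0.1    0.02 ]
side collar 0.69 [208. 142.] 506 [0.527 0.32  0.02 ]
side collar 0.52 [268. 213.] 230 [ 0.486 -0.102  0.02 ]
side amber_bottle 0.54 [308. 257.] 251 [ 0.472 -0.295  0.02 ]
side white_bottle 0.93 [336. 289.] 454 [ 0.464 -0.407  0.02 ]
```

{"op": "drive_tool", "data": {"deltas": [[0,0,-17.3,-0.356,-0.2,0,-1],[0,0,-17.3,-0.356,-0.2,0,-1],[0,0,-17.3,-0.356,-0.2,0,-1],[0,0,-17.3,-0.356,-0.2,0,-1],[0,0,-17.3,-0.356,-0.2,0,-1],[0,0,-17.3,-0.356,-0.2,0,-1],[0,0,-17.3,-0.356,-0.2,0,-1],[0,0,-17.3,-0.356,-0.2,0,-1],[0,0,-17.3,-0.356,-0.2,0,-1],[0,0,-17.3,-0.356,-0.2,0,-1],[0,0,-17.3,-0.356,-0.2,0,-1],[0,0,-17.3,-0.356,-0.2,0,-1]]}}

```text
time: 2.8
ee_pos: [0.4886, 0.2618, 0.2365]
eef_rot: [0.04, 0.999, 0.0, -0.0]
ft_force: [-0.2, 0.5, 0.2]
width: 0.0865
```

```bash
cat >> h.py <<'E'
def look(f,labels):
    st=read_state(); p,d=save("wrist",f)
    im=cv2.resize(p[:,:,::-1],(768,576)); out={}
    for l in labels:
        for r in tip_of(l,"wrist")[:2]:
            u,v=r["location"][0]*512,r["location"][1]*384
            z=float(d[min(int(v),383),min(int(u),511)])
            print(l,round(r["score"],2),int(u),int(v),at_d("wrist",u,v,z,st).round(4))
            out.setdefault(l,(u,v)); cv2.circle(im,(int(u*1.5),int(v*1.5)),4,(0,255,0),1); cv2.putText(im,l[:5],(int(u*1.5)+5,int(v*1.5)),0,.4,(0,255,0))
    cv2.imwrite("pics/"+f,im); print(st["ee_pos"].round(4),st["eef_rot"].round(4),st["time"])
    return st,p,d,out
E
python3 - <<'E'
from h import *
st,p,d,o=look("w1.png",["post_top","seat","pointer","red_mark","blue_mark","lever_tip","rail"])
for l,z in (("post_top",.108),("pointer",.021),("red_mark",.021)):
    if l in o: print(l,at_z("wrist",*o[l],z,st).round(4))
hsv=cv2.cvtColor(p,cv2.COLOR_RGB2HSV)
m=((hsv[:,:,0]<8)|(hsv[:,:,0]>172))&(hsv[:,:,1]>140)&(hsv[:,:,2]>60)
n,_,s,c=cv2.connectedComponentsWithStats(m.astype('u1'))
for i in range(1,n):
    if s[i,4]>30: print(s[i],c[i],at_z("wrist",*c[i],.021,st).round(4))
E
```

```text
post_top 0.74 273 210 [0.5102 0.2827 0.1072]
seat 0.67 273 195 [0.5008 0.2842 0.0881]
pointer 0.69 271 152 [0.465  0.2896 0.0223]
red_mark 0.55 270 151 [0.4643 0.2885 0.0198]
red_mark 0.48 206 145 [0.4498 0.2094 0.0219]
blue_mark 0.48 316 149 [0.4656 0.3439 0.0233]
rail 0.9 260 168 [0.4788 0.2736 0.048 ]
[0.4886 0.2618 0.2365] [ 4.040e-02  9.992e-01  3.000e-04 -2.000e-04] 2.8
post_top [0.5099 0.2826 0.108 ]
pointer [0.4652 0.2897 0.021 ]
red_mark [0.4641 0.2884 0.021 ]
[293 122  22   9 170] [303.23529412 125.71764706] [0.4354 0.3294 0.021 ]
[202 132   8  26 200] [205.485 144.19 ] [0.4481 0.2088 0.021 ]
```

View pics/w1.png

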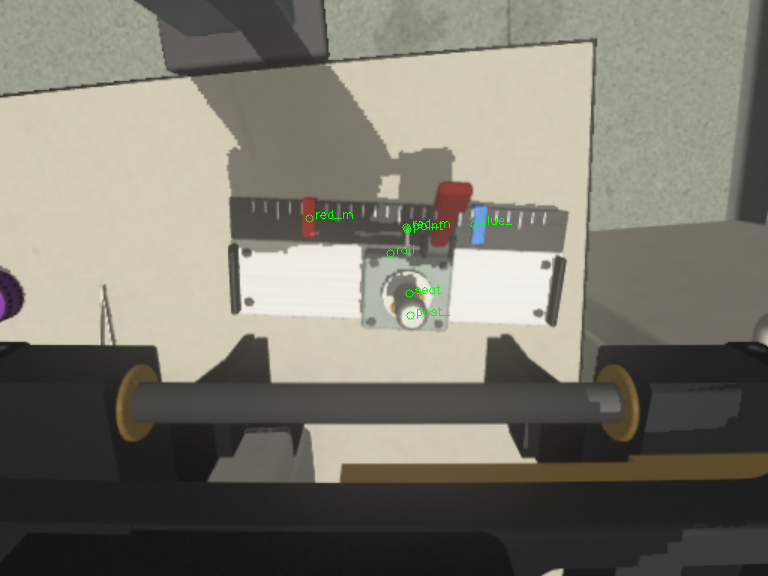

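{"op": "drive_tool", "data": {"deltas": [[0,0,0,-0.036,-0.44,0.03,-1],[0,0,0,-0.036,-0.44,0.03,-1],[0,0,0,-0.036,-0.44,0.03,-1],[0,0,0,-0.036,-0.44,0.03,-1],[0,0,0,-0.036,-0.44,0.03,-1],[0,0,0,-0.036,-0.44,0.03,-1],[0,0,0,-0.036,-0.44,0.03,-1],[0,0,0,-0.036,-0.44,0.03,-1],[0,0,0,-0.036,-0.44,0.03,-1],[0,0,0,-0.036,-0.44,0.03,-0.5],[0,0,0,-0.036,-0.44,0.03,-0.5],[0,0,0,-0.036,-0.44,0.03,-0.5]]}}

```text
time: 4.4
ee_pos: [0.489, -0.1805, 0.2065]
eef_rot: [0.041, 0.999, 0.0, -0.0]
ft_force: [-0.5, -0.2, 0.9]
width: 0.0711
```

Run:
```python
from h import *
st,p,d,o=look("w2.png",["collar","amber_bottle"])
for r in outline_of("collar","wrist")[:3]:
    m=r["pixels"].astype('u1'); v,u=np.nonzero(m)
    P=np.array([at_d("wrist",a,b,float(d[b,a]),st) for a,b in zip(u,v) if d[b,a]>0])
    z=np.percentile(P[:,2],[5,50,95]); T=P[P[:,2]>z[2]-.004]
    (cc,ww,an)=cv2.minAreaRect(T[:,:2].astype('f4'))
    print(round(r["score"],2),len(u),z.round(3),"rect",np.round(cc,4),np.round(ww,4),"circ",cv2.minEnclosingCircle(T[:,:2].astype('f4')),p[v,u].mean(0).round())
print(st["width"])
```

```text
collar 0.93 319 94 [ 4.022e-01 -9.460e-02 -2.000e-04]
collar 0.8 248 176 [ 0.4916 -0.1833 -0.0014]
amber_bottle 0.88 153 166 [ 0.4638 -0.2863  0.0369]
amber_bottle 0.37 62 165 [ 0.4553 -0.394   0.0265]
[ 0.489  -0.1805  0.2065] [ 4.120e-02  9.992e-01  3.000e-04 -0.000e+00] 4.4
0.61 2199 [0.012 0.03  0.031] rect [ 0.4056 -0.0945] [0.0588 0.0583] circ ((0.405032753944397, -0.09410052746534348), 0.03013354167342186) [207. 141.  78.]Traceback (most recent call last):
  File "<stdin>", line 5, in <module>
  File "h.py", line 21, in at_d
    o,d=ray(name,u,v,st);return o+d*dep
        ~~~^^^^^^^^^^^^^
  File "h.py", line 7, in ray
    c=camera_params(name);K=np.array(c["K"])
ValueError: time passes only in moves, steps and waits
```

View pics/w2.png

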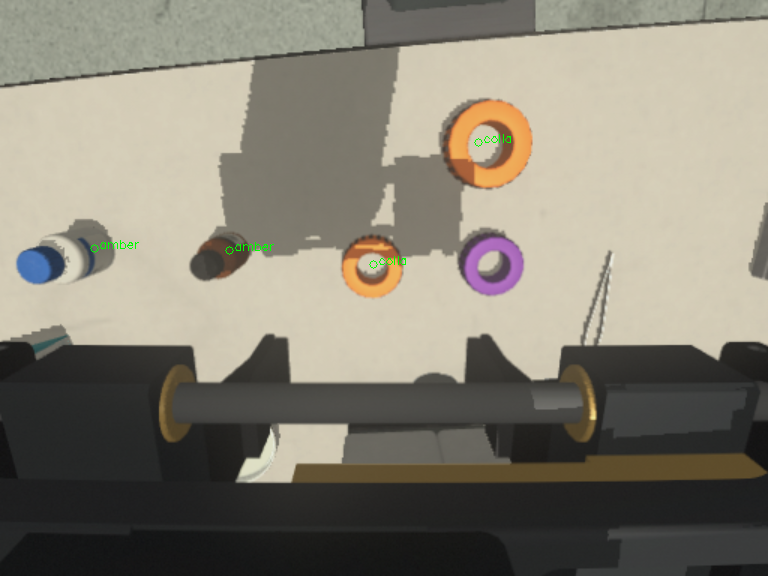

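```bash
sed -i 's/^def save/import functools\n_cp=camera_params\ncamera_params=functools.lru_cache(None)(lambda n:_cp(n))\ndef save/' h.py
python3 - <<'E'
from h import *
st=read_state(); p,d=camera("wrist"); 
q=cv2.cvtColor(p,cv2.COLOR_RGB2HSV); m=(q[:,:,0]>5)&(q[:,:,0]<20)&(q[:,:,1]>130)
m[:150]=0;m[:,:220]=0;m[:,275:]=0;m[205:]=0
v,u=np.nonzero(m);print(len(u))
P=np.array([at_d("wrist",a,b,float(d[b,a]),st) for a,b in zip(u,v)])
z=np.percentile(P[:,2],[5,50,95]);T=P[P[:,2]>z[1]-.003];print(z)
print(cv2.minEnclosingCircle(T[:,:2].astype('f4')),T[:,:2].min(0),T[:,:2].max(0))
print(st["ee_pos"])
# rail yaw etc from w1 view points
s={"ee_pos":np.array([.4886,.2618,.2365]),"eef_rot":[.0404,.9992,.0003,-.0002]}
for a,b in [((230,197),(567,212)),((231,238),(565,252))]:
    A=at_z("wrist",a[0]/1.5,a[1]/1.5,.021,s);B=at_z("wrist",b[0]/1.5,b[1]/1.5,.021,s)
    w=B-A;print(A.round(4),B.round(4),np.linalg.norm(w).round(3),np.degrees(np.arctan2(-w[0],w[1])))
E
```

```text
940
[0.01496534 0.02311523 0.02448943]
((0.46273407340049744, -0.18114349246025085), 0.049023110419511795) [ 0.4142772  -0.20744645] [ 0.51165671 -0.16206037]
[ 0.48904552 -0.18061635  0.20660683]
[0.4274 0.1471 0.021 ] [0.4613 0.421  0.021 ] 0.276 -7.049315832427846
[0.4607 0.1424 0.021 ] [0.4947 0.4205 0.021 ] 0.28 -6.975155849750431
```

{"op": "drive_tool", "data": {"deltas": [[0,0,0,0,-0.0035,0.05,-0.5],[0,0,0,0,-0.0035,0.1,-0.5],[0,0,0,0,-0.0035,0.14,-0.5],[0,0,0,0,-0.0035,0.17,-0.5],[0,0,0,0,-0.0035,0.188,-0.5],[0,0,0,0,-0.0035,0.188,-0.5],[0,0,0,0,-0.0035,0.188,0.2],[0,0,0,0,-0.0035,0.188,0.5],[0,0,0,0,-0.0035,0.188,1],[0,0,0,0,-0.0035,0.188,1],[0,0,0,0,-0.0035,0.188,1],[0,0,0,0,-0.0035,0.188,1]], "squeeze": 50}}

```text
time: 5.85
ee_pos: [0.489, -0.185, 0.0193]
eef_rot: [0.042, 0.999, 0.0, 0.001]
ft_force: [-0.1, 0.8, 6.5]
width: 0.0461
```

{"op": "drive_tool", "data": {"deltas": [[0,0,0,0,0,-0.05,1],[0,0,0,0,0.03,-0.1,1],[0,0,2.3,-0.001,0.07,-0.13,1],[0,0,2.3,-0.002,0.11,-0.15,1],[0,0,2.3,-0.003,0.16,-0.15,1],[0,0,2.3,-0.004,0.21,-0.15,1],[0,0,2.3,-0.005,0.26,-0.15,1],[0,0,2.3,-0.005,0.31,-0.15,1],[0,0,2.3,-0.006,0.36,-0.15,1],[0,0,2.3,-0.006,0.41,-0.15,1],[0,0,2.3,-0.007,0.45,-0.15,1],[0,0,2.3,-0.007,0.469,-0.15,1]]}}

```text
time: 7.05
ee_pos: [0.5335, 0.2865, 0.1681]
eef_rot: [0.059, 0.998, 0.001, -0.0]
ft_force: [0.1, 0.4, -1.1]
width: 0.0461
```

{"op": "drive_tool", "data": {"deltas": [[0,0,0,0,0,0,1],[0,0,0,0,0,0,1],[0,0,0,0,0,0,1]]}}

```text
time: 7.35
ee_pos: [0.5352, 0.2795, 0.1686]
eef_rot: [0.063, 0.998, -0.0, 0.0]
ft_force: [-0.1, -0.4, -1.0]
width: 0.0461
```

Run:
```python
from h import *
st,p,d,o=look("w3.png",["post_top","seat","pointer","red_mark","collar"])
for l,z in (("post_top",.108),("pointer",.021),("red_mark",.021)):
    if l in o: print(l,at_z("wrist",*o[l],z,st).round(4))
print(st["width"],st["ft_force"])
cv2.imwrite("pics/w3.png",cv2.resize(p[90:330,120:400,::-1],(700,600),interpolation=cv2.INTER_CUBIC))
```

```text
post_top 0.96 252 180 [0.5094 0.284  0.1085]
seat 0.58 253 169 [0.5018 0.2852 0.1054]
pointer 0.75 253 116 [0.4658 0.2907 0.0232]
red_mark 0.82 165 112 [0.4511 0.2066 0.023 ]
collar 0.58 249 239 [ 0.6046  0.2683 -0.001 ]
[0.5352 0.2795 0.1686] [ 6.32e-02  9.98e-01 -4.00e-04  1.00e-04] 7.35
post_top [0.5096 0.284  0.108 ]
pointer [0.4658 0.2907 0.021 ]
red_mark [0.451 0.206 0.021]
0.046066131594987195 [-0.11335492 -0.36317324 -0.9734975 ]
```

View pics/w3.png

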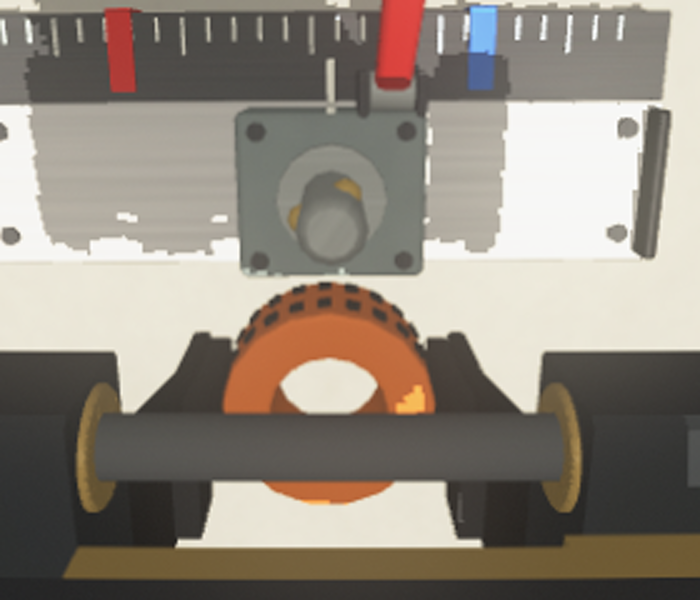

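Run:
```python
from h import *
st=read_state(); f=lambda c,r,z: at_z("wrist",120+c/2.5,90+r/2.5,z,st)
zc=st["ee_pos"][2]+.005
for n,c,r,z in [("L",222,405,zc),("R",435,405,zc),("T",329,313,zc),("B",329,503,zc),("postTip",330,225,.108),("postImg",332,231,.108),("postL",299,225,.105),("postR",364,225,.105)]: print(n,f(c,r,z).round(4))
print(st["ee_pos"].round(4))
R=R_.from_quat(st["eef_rot"]).as_matrix();print(R[:,:2].round(3))
```

```text
L [0.5298 0.2589 0.1737]
R [0.5354 0.3043 0.1737]
T [0.5118 0.2843 0.1737]
B [0.5567 0.2787 0.1737]
postTip [0.5085 0.2851 0.108 ]
postImg [0.5103 0.2854 0.108 ]
postL [0.508  0.2759 0.105 ]
postR [0.5104 0.295  0.105 ]
[0.5349 0.2811 0.1687]
[[-0.992  0.124]
 [ 0.124  0.992]
 [-0.     0.   ]]
```

{"op": "drive_tool", "data": {"deltas": [[0,0,0,0.025,0,0,1],[0,0,0,0.025,0,0,1],[0,0,0,0.025,0,0.02,1],[0,0,0,0.025,0,0.03,1],[0,0,0,0.025,0,0.035,1],[0,0,0,0.025,0,0.04,1],[0,0,0,0.025,0,0.044,1],[0,0,0,0.025,0,0.046,1],[0,0,0,0.025,0,0.046,1],[0,0,0,0.025,0,0.046,1]]}}

```text
time: 8.65
ee_pos: [0.5101, 0.2848, 0.1228]
eef_rot: [0.062, 0.998, 0.0, 0.0]
ft_force: [0.6, 0.6, -1.1]
width: 0.0463
```

{"op": "drive_tool", "data": {"deltas": [[0,0,0,0,0,0.003,1],[0,0,0,0,0,0.006,1],[0,0,0,0,0,0.009,1],[0,0,0,0,0,0.009,1]]}}

```text
time: 9.05
ee_pos: [0.5098, 0.2845, 0.113]
eef_rot: [0.062, 0.998, -0.0, -0.0]
ft_force: [1.6, -1.2, -1.6]
width: 0.0459
```

{"op": "drive_tool", "data": {"deltas": [[0,0,0,0,0,0.005,1],[0,0,0,0,0,0.009,1],[0,0,0,0,0,0.013,1],[0,0,0,0,0,0.017,1],[0,0,0,0,0,0.021,1],[0,0,0,0,0,0.025,1],[0,0,0,0,0,0.029,1],[0,0,0,0,0,0.032,1],[0,0,0,0,0,0.034,1],[0,0,0,0,0,0.034,1]], "squeeze": 60}}

```text
time: 10.05
ee_pos: [0.5096, 0.2846, 0.079]
eef_rot: [0.062, 0.998, -0.0, -0.0]
ft_force: [5.3, -2.0, -4.7]
width: 0.0459
```

{"op": "drive_tool", "data": {"deltas": [[0,0,0,0,0,0.001,1],[0,0,0,0,0,0.002,1],[0,0,0,0,0,0.003,1],[0,0,0,0,0,0.003,1]]}}

```text
time: 10.45
ee_pos: [0.5098, 0.2854, 0.0773]
eef_rot: [0.062, 0.998, 0.001, 0.0]
ft_force: [-0.2, -1.8, 6.0]
width: 0.0461
```

{"op": "drive_tool", "data": {"deltas": [[0,0,0,0,0,-0.001,1],[0,0,0,0,-0.005,-0.001,1],[0,0,0,0,-0.015,-0.001,1],[0,0,0,0,-0.025,-0.001,1],[0,0,0,0,-0.035,-0.001,1],[0,0,0,0,-0.045,-0.001,1],[0,0,0,0,-0.055,-0.001,1],[0,0,0,0,-0.065,-0.001,1],[0,0,0,0,-0.073,-0.001,1],[0,0,0,0,-0.079,-0.001,1],[0,0,0,0,-0.082,-0.001,1],[0,0,0,0,-0.082,-0.001,1]]}}

```text
time: 11.65
ee_pos: [0.4996, 0.2025, 0.0774]
eef_rot: [0.062, 0.998, -0.0, -0.0]
ft_force: [1.9, -0.4, -0.9]
width: 0.0457
```

Run:
```python
from h import *
st,p,d,o=look("w4.png",["pointer","red_mark"])
print(st["ft_force"])
cv2.imwrite("pics/w4.png",cv2.resize(p[40:280,120:400,::-1],(700,600),interpolation=cv2.INTER_CUBIC))
```

```text
pointer 0.69 252 238 [0.4911 0.2046 0.0795]
pointer 0.57 254 153 [0.4534 0.2104 0.0216]
red_mark 0.57 252 149 [0.4507 0.2095 0.0227]
[0.4996 0.2025 0.0774] [ 6.230e-02  9.981e-01 -4.000e-04 -3.000e-04] 11.65
[ 1.8508997  -0.3942365  -0.87284087]
```

View pics/w4.png

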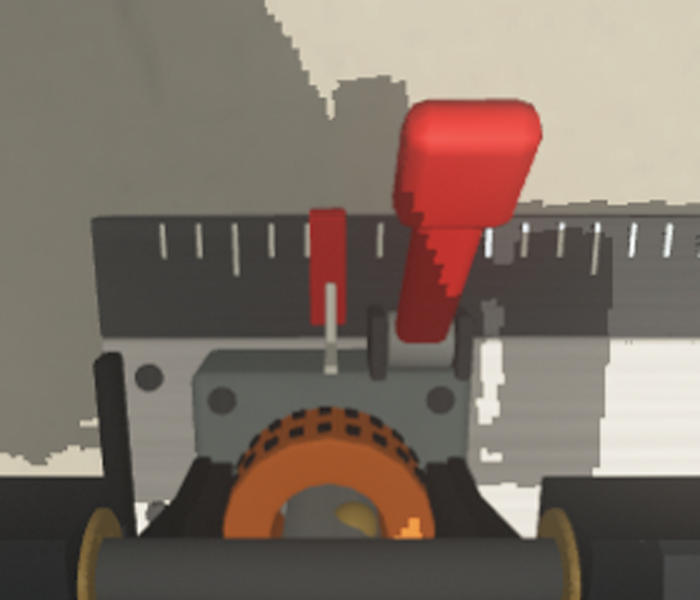

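{"op": "drive_tool", "data": {"deltas": [[0,0,0,0,0,0,-0.3],[0,0,0,0,0,0,-0.3],[0,0,0,0,0,0,-0.3],[0,0,0,0,0,-0.01,-0.3],[0,0,0,0,0,-0.03,-0.3],[0,0,0,0,0,-0.07,-0.3],[0,0,0,0,0,-0.075,-0.3],[0,0,0,0,0,-0.075,-0.3]]}}

```text
time: 12.6
ee_pos: [0.5006, 0.2039, 0.1545]
eef_rot: [0.062, 0.998, 0.001, 0.001]
ft_force: [-0.2, -0.4, -1.1]
width: 0.0564
```

Run:
```python
from h import *
st,p,d,o=look("w5.png",["pointer","red_mark","lever_tip","collar"])
cv2.imwrite("pics/w5.png",cv2.resize(p[40:280,120:400,::-1],(700,600),interpolation=cv2.INTER_CUBIC))
```

```text
pointer 0.67 249 144 [0.4565 0.2084 0.0239]
red_mark 0.84 247 136 [0.449  0.2073 0.021 ]
lever_tip 0.7 280 111 [0.429  0.2321 0.1039]
collar 0.82 250 200 [0.4906 0.205  0.0905]
[0.5006 0.2039 0.1545] [0.0619 0.9981 0.0011 0.0013] 12.6
```

View pics/w5.png

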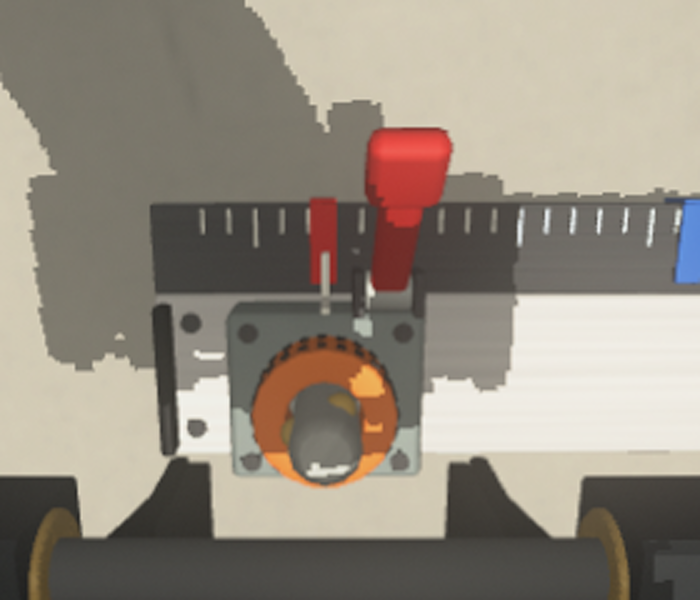

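{"op": "drive_tool", "data": {"deltas": [[0,0,0,0.02,0.01,0,1],[0,0,0,0.042,0.021,0,1],[0,0,0,0.042,0.021,0,1],[0,0,0,0.042,0.021,0,1],[0,0,0,0.042,0.021,0,1],[0,0,0,0.042,0.021,0,1],[0,0,0,0.042,0.021,0.02,1],[0,0,0,0.042,0.021,0.035,1],[0,0,0,0.042,0.021,0.045,1],[0,0,0,0.042,0.021,0.05,1],[0,0,0,0.042,0.021,0.05,1]], "squeeze": 10}}

```text
time: 13.95
ee_pos: [0.4607, 0.2291, 0.1021]
eef_rot: [0.062, 0.998, -0.0, -0.0]
ft_force: [-0.3, -0.2, 0.2]
width: 0.0003
```

{"op": "drive_tool", "data": {"deltas": [[0,0,0,0.01,0,0,1],[0,0,0,0.018,0,0.003,1],[0,0,0,0.022,0,0.006,1],[0,0,0,0.025,0,0.01,1],[0,0,0,0.031,0,0.018,1],[0,0,0,0.035,0,0.027,1],[0,0,0,0.036,0,0.034,1],[0,0,0,0.037,0,0.039,1],[0,0,0,0.037,0,0.041,1],[0,0,0,0.037,0,0.041,1]]}}

```text
time: 14.95
ee_pos: [0.4251, 0.2355, 0.064]
eef_rot: [0.062, 0.998, 0.002, 0.001]
ft_force: [-1.8, -1.8, 18.0]
width: 0.0008
```

{"op": "drive_tool", "data": {"deltas": [[0,0,0,0,0,-0.01,1],[0,0,0,0,0,-0.04,1],[0,0,0,0,0,-0.09,1],[0,0,0,-0.04,-0.02,-0.11,1],[0,0,0,-0.08,-0.02,-0.11,1],[0,0,0,-0.08,-0.02,-0.11,1],[0,0,0,-0.08,-0.02,-0.11,1],[0,0,0,-0.08,-0.02,-0.11,1]]}}

```text
time: 15.75
ee_pos: [0.4996, 0.2048, 0.1712]
eef_rot: [0.061, 0.998, -0.0, -0.001]
ft_force: [-0.4, 0.4, 0.1]
width: 0.0004
```

Run:
```python
from h import *
st,p,d,o=look("w6.png",["pointer","red_mark","lever_tip","post_top"])
cv2.imwrite("pics/w6.png",cv2.resize(p[40:280,120:400,::-1],(700,600),interpolation=cv2.INTER_CUBIC))
# lever pixels: bright red, heights along rail -x
q=cv2.cvtColor(p,cv2.COLOR_RGB2HSV); m=((q[:,:,0]<6)|(q[:,:,0]>174))&(q[:,:,1]>130)&(q[:,:,2]>60)&(d>0)
q2=(q[:,:,0]>5)&(q[:,:,0]<20)&(q[:,:,1]>130)&(d>0)
post=np.array([.4995,.2035,0])
for n,M in(("red",m),("orange",q2)):
    v,u=np.nonzero(M); P=np.array([at_d("wrist",a,b,float(d[b,a]),st) for a,b in zip(u,v)])
    X=(P-post)@np.array([-.992,.122,0]);Y=(P-post)@np.array([.122,.992,0])
    if n=="red":
        for a in range(40,110,8):
            s=(X>a/1e3)&(X<(a+8)/1e3)&(Y>.008)&(Y<.04)
            if s.any(): print(a,s.sum(),np.median(P[s,2]).round(4))
    else:
        s=(np.hypot(X,Y)<.03);print("collar z",np.percentile(P[s,2],[5,25,50,75,95]).round(4), s.sum())
```

```text
pointer 0.82 250 141 [0.4539 0.2094 0.0217]
red_mark 0.61 315 166 [0.4874 0.2728 0.0216]
red_mark 0.53 248 136 [0.4486 0.2083 0.0216]
lever_tip 0.61 273 77 [0.3998 0.2363 0.0511]
post_top 0.79 250 214 [0.5008 0.2042 0.1069]
post_top 0.47 251 198 [0.4902 0.2063 0.0986]
[0.4996 0.2048 0.1712] [ 6.140e-02  9.981e-01 -0.000e+00 -7.000e-04] 15.75
40 82 0.0495
48 125 0.0494
56 127 0.0494
64 124 0.0496
72 135 0.0495
80 126 0.0495
88 214 0.0501
96 237 0.0505
104 251 0.0505
collar z [0.0757 0.0808 0.0814 0.082  0.2539] 1444
```

View pics/w6.png

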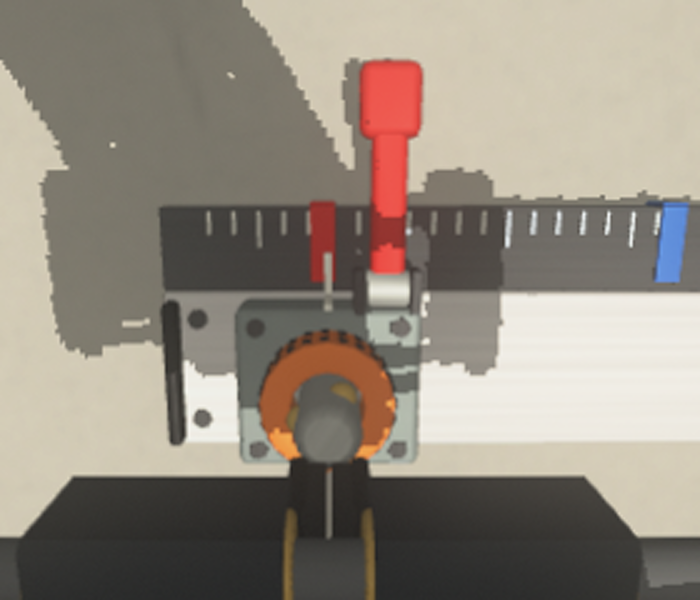

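```bash
python3 -c "
from bench import *
print(close_job())"
```

```text
the job is handed in; nothing more can be done
None
```

The job is done and handed in, at about 16 s of the 72 s allowed. The hand-in reports no verdict.

I gripped the smaller orange collar, set it over the post and pushed it past the spring balls onto the shoulder. Still holding it, I slid the carriage about 82 mm to the red mark. Then I let go and pressed the lever down with closed fingers until it met about 18 N at its stop.

Last checks, from the wrist camera after the arm had withdrawn:
- **Collar:** its top lies about 82 mm above the worktop, as expected when home (58 + 24 mm), with the balls showing above it.
- **Pointer:** it stands inside the red band. I read it about 2 mm off the middle in the last view and about 0.5 mm off in the view before I let go. Both are within the 5 mm allowed.
- **Lever:** its top is level to about 1 mm along its length, so it is fully down.
- **Bottles:** I saw no contact with them, but I did not measure them again at the end.

The network's red mark was a few millimetres off in one view, and in the last view its best hit was somewhere else. I went by the band seen in the picture instead.

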